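Nest the warming cups and hold the surface thermometer on the marked cup

TASK

The cups are being warmed upside down: nest the plain blue cup squarely over the blue cup that already sits on the round warmer, then nest the white cup with the red dot over that, letting go of each and setting them down without banging. Then take the yellow thermometer out of its wooden stand and hold it upright with its sprung steel tip on the red dot, pressing lightly so that the tip is pushed about half-way in. Finish while still holding it there, never pressing hard, and leave the other things on the counter where they are.

Things in the scene. Friction and masses are not known exactly. Their poses are not given: they have to be found in the camera images.
- warmer_top (a point): Centre of the flat steel top of the fixed round cup warmer, a white disc 124 mm across and 20 mm tall with a 110 mm steel plate on top. z up.
- cup_base: Blue ceramic cup that starts upside down on the warmer; it stays there as the bottom of the stack. Origin at the centre of the open rim underneath, z up. 82 mm tall; rim 74 mm across, the 2.5 mm wall tapers to 48 mm at 60 mm height; above it a solid round foot 40 mm across, 22 mm tall (60 to 82 mm), to grip it by. About 140 g.
- cup_blue: Plain blue ceramic cup, upside down on the counter at the start, second in the stack. Same shape as cup_base, same origin and axes. A cup nested over another comes to rest with its inner floor on the other's foot: its origin is then 26 mm above the other's origin. About 2 mm of sideways play remains.
- cup_marked: White ceramic cup with a red dot on its foot, upside down on the counter at the start, third and top in the stack. Same shape, origin and axes as cup_base; nests 26 mm above the next cup in the same way. Its x axis points from its centre to the red dot. Fully stacked, its flat foot top is 154 mm above the counter.
- spot (a point): Centre of the red dot (11 mm across) on the flat top of the white cup's foot, 8 mm off the cup's centre along its x axis, 82 mm above its origin. z up.
- stand: Fixed wooden stand, a block 56 x 56 mm and 70 mm tall with a vertical hole 15 mm across through its centre. Origin at the centre of its underside, z up, x and y along its sides.
- probe: Yellow thermometer, upright in the stand. Origin: centre of the handle's underside, which rests on the stand's top; z up along the handle. Handle: square bar 24 x 24 mm, 75 mm tall, sides along x and y. Below it a black stem 8 mm across (32 mm down), then the steel tip 5.6 mm across, to 52 mm below the origin: lift over 52 mm to leave the stand. About 100 g.
- probe_tip (a point): End of the sprung steel tip: on the handle's axis, 52 mm below the handle's underside when not pressed. It moves with the tip.
- plunger (a joint): How far the sprung tip is pushed in, m: 0 = fully out, 0.016 = fully in. The spring needs about 1 N to start and 0.3 N more per mm (3.4 N at half-way, 5.8 N at the stop, beyond which it is rigid).
- canister: Bystander: glass jar with a wooden lid, 66 mm across, 110 mm tall. Origin at the centre of its underside.
- mug: Bystander: white mug 80 mm across, 90 mm tall, handle to its +y. Origin at the centre of its underside.
- tin: Bystander: green tin with a paper band, 80 mm across, 100 mm tall. Origin at the centre of its underside.
- soap: Bystander: green soap bottle 60 mm across, 170 mm tall. Origin at the centre of its underside.
- spoon: Bystander: steel spoon 160 mm long, lying on the counter along its x axis. Origin under its middle.
- saucer: Bystander: white saucer 140 mm across, 15 mm tall. Origin at the centre of its underside.
Things that resemble listed ones, but are neither listed nor needed, are in the scene too. What is shaped like the cup_marked but black or orange is not meant. Of the things shaped like the probe, the yellow one is meant.

How it is judged:
On the way, in this order (a step that is already met when the one before it is completed fails the run):
1. the blue cup is nested over the cup on the warmer and let go (horizontal distance between cup_blue and cup_base below 0.006 m and z of cup_blue in the frame of cup_base between 0.0225 and 0.0295 m and angle between cup_blue's own z axis and vertical below 0.08 rad and contact force between each of the fingers, the arm and cup_blue below 0.1 N), for 0.2 s.
2. the white cup is nested over the blue cup and let go (horizontal distance between cup_marked and cup_blue below 0.006 m and z of cup_marked in the frame of cup_blue between 0.0225 and 0.0295 m and angle between cup_marked's own z axis and vertical below 0.08 rad and contact force between each of the fingers, the arm and cup_marked below 0.1 N), for 0.2 s.
3. the thermometer is lifted clear of its stand (height (world z) of probe above 0.12 m and contact force between probe and stand below 0.05 N), for 0.1 s.
At the end, for the whole second after the job is handed in: Cups nested on the warmer and not touched by the robot: within 6 mm of concentric, 22.5 to 29.5 mm steps, tilt under 0.08 rad, base cup within 30 mm of centre. Thermometer held in the fingers within 0.105 rad of upright, tip within 6 mm of the dot, 3 to 13 mm pushed in, 1 to 6.5 N, at rest (all of step 1 and all of step 2 and horizontal distance between cup_base and warmer_top below 0.03 m and z of cup_base in the frame of warmer_top below 0.004 m and angle between cup_base's own z axis and vertical below 0.08 rad and contact force between each of the fingers, the arm and cup_base below 0.1 N and distance between probe_tip and spot below 0.006 m and angle between probe's own z axis and vertical below 0.105 rad and value of joint plunger between 0.003 and 0.013 m and contact force between probe and cup_marked between 1 and 6.5 N and contact force between the fingers and probe above 1 N and contact force between probe and stand below 0.05 N and linear speed of each of cup_marked, probe below 0.02 m/s); the arm keeps its last pose, push and grip.
It fails at once if the thermometer is pressed hard on the cup (over 12 N) (contact force between probe and cup_marked above 12 N).
It fails at once if the cups are banged together (over 60 N) (contact force between any of cup_blue, cup_marked and cup_base above 60 N or contact force between cup_marked and cup_blue above 60 N).
It fails at once if a bystander is moved by more than 30 mm (distance of any of canister, mug, tin, soap, spoon, saucer from where it was at the start of the episode above 0.03 m).
It also fails if it takes over 64 s, if anything falls off the work surface, if the arm or the gripper's body presses on something with over 40 N, if the wrist force passes 120 N, or if a joint passes its speed limit or range.

ROBOT

A 6-joint arm with a two-finger parallel gripper is mounted at the origin on the work surface. World frame = base frame: x ahead of the robot, y to its left, z up, the work surface at z = 0. Lengths are in m, angles in rad, forces in N, time in s.
With the tool pointing down it reaches from about 0.35 to 0.775 m from the base axis. Payload 7.3 kg.
Tool frame: the origin (TCP) lies at the very end of the fingers, on their centre line; the grasp point (between the pads) lies 19 mm behind it; z points along the fingers, y is the line along which they close (so a half turn about z gives the same grasp; the last joint's range is limited). The gripper opens to 92 mm and grips with 3 to 60 N. Pads are 19 mm wide; open, the fingers measure 130 mm over their backs; the gripper's body (75 mm by 190 mm) begins 47 mm behind the grasp point.
Start: joints at [1.185, 0.342, 1.524, -0, 1.275, -0.146], TCP at [0.125, 0.51, 0.227] pointing down, gripper open.
Joint ranges: [-2.53, 2.53], [-0.77, 2.02], [0.04, 2.7], [-1, 4.14], [0.28, 2.66], [-3.11, 3.11]. Speed limits (rad/s): [2.57, 2.57, 3.14, 3.14, 3.14, 3.14].

INTERFACE

Orientations are given as [roll, pitch, yaw] about the fixed x, y, z axes, in that order (R = Rz(yaw) Ry(pitch) Rx(roll)).
In Python, from cell import observe, read_camera, get_calibration, hand_in, search_frame gives the robot as it stands.
- The arm moves only by the tool step_arm, never from a script. Its argument "commands" is a list of rows, each an object with "translation": the shift along the tool's x, y, z in mm, a list of three; "roll": the turn about the tool's z in rad. In form: [{"translation": [x, y, z], "roll": roll}, ...]. A call has 1 to 20 rows; each row shifts and turns the commanded pose from where the row before left it, along the tool's axes as they then stand; what a row does not reach is not made up. A row lasts 1/12 s, in which the tool goes at most 41.7 mm and 7.16 degrees, less where a joint would pass 70% of its speed; a pose out of reach is approached as far as the arm can. A call is refused whole if a number of a shift passes 41.7 or a number of a turn 0.125, either way. A call with a gripper value outside its range is refused whole. "fingers" is the opening, from 0 (shut) to 1 (fully open), set as the call begins (left out, the last holds). The fingers move at their own pace and stop on an object; "grip_force" is the grip in N (left out, the last holds). Time passes only in rows, so rows that do not move let the fingers close. It gives the time, the measured TCP pose, the force, the opening and the grip force at its end, in the units of the state.
- observe(): the state, without advancing time (a new reading comes with each control period).
- read_camera(name): name is "scene" or "top"; returns the picture (400x640x3 uint8, red, green, blue); there is no depth.
- get_calibration(name): a dict with "camera_matrix" (3x3 intrinsics, pixels), "world_from_camera" (4x4, takes a point from camera to world coordinates). Camera axes: x right, y up, looking along -z (the intrinsics and any distortion apply to the point x, -y, -z); pixel columns grow to the right and rows downward; lengths in m; the calibration is good to about 2 mm. A picture is of the moment at which its call begins. get_calibration takes no time and is no camera call.
- hand_in(): hands the job in; it is judged then, once.
Trained networks look in the newest picture that a camera, given by its name, has taken for a name from the list of things; names that differ only in an ending like _2 or _b are one class to them, and where a whole thing is asked for, a point or a joint stands for the part that bears it (a point fixed in the world has none). Each returns a list of dicts, best first, with "confidence" (0 to 1); they miss things now and then, are a little off and sometimes report something else, mostly with a low value. They report only what shows in the picture. A call takes as long as a camera call. They do not tell look-alikes from the thing itself.
- search_frame(camera, name): "at" ([x, y, z] in m, in world coordinates, good to about 4 mm: the middle of the surface that is visible of it).
The state is a dict: "time": time; "qpos": joint angles; "qvel": joint speeds; "joint_efforts": joint torques, N m; "tool_pos": TCP position; "tool_rot": TCP orientation; "contact_force": force on the tool from outside, world axes, zero at the start; "torque": the same for the moment, N m; "opening": finger opening in m; "grip_force": force on a finger pad.
Only numpy, scipy, OpenCV 4.12 (cv2) and the standard library are available. Lean on these libraries where they do the work, as an engineer would, in place of code of your own. Each camera call takes 0.05 s, during which the arm holds its last target. There are 200 camera calls.

## Working session

There is one attempt and no reset: what is moved stays moved. The work goes in short steps, Python scripts to look and compute and a tool call to move; the robot and the scene stay as the last step left them, time stands still between calls to the robot, and variables do not carry over. Pictures are saved under pics/ and viewed, at most 10 in all, crops included, and the job is handed in when it is done.

Besides the shell and the picture viewer there is one more tool, called after "Request:" as a command line: name --argument value ..., lists and objects as JSON in quotes. step_arm: Moves the arm, as the interface text tells. Its arguments: {"type":"object","properties":{"commands":{"type":"array"},"fingers":{"type":"number"},"grip_force":{"type":"number"}},"required":["commands"]}

```bash
mkdir -p pics
python3 - <<'E'
from cell import *
import cv2,numpy as np
s=observe();print({k:np.round(v,3).tolist() for k,v in s.items()})
for c in("scene","top"):
    im=read_camera(c);cv2.imwrite(f"pics/{c}0.png",im[:,:,::-1])
    k=get_calibration(c);print(c,np.round(k["camera_matrix"],1).tolist(),np.round(k["world_from_camera"],3).tolist(),[x for x in k])
    for n in("cup_base","cup_blue","cup_marked","probe","stand","spot","canister","mug","tin","soap","spoon","saucer"):
        print(c,n,[(np.round(d["at"],3).tolist(),round(d["confidence"],2)) for d in search_frame(c,n)])
E
```

```text
{'time': 0.0, 'qpos': [1.185, 0.343, 1.525, 0.0, 1.275, -0.146], 'qvel': [-0.001, 0.001, 0.0, 0.0, -0.0, 0.001], 'joint_efforts': [-0.0, -43.125, -24.421, 0.072, 0.056, -0.0], 'tool_pos': [0.125, 0.51, 0.226], 'tool_rot': [-3.14, -0.0, 2.902], 'contact_force': [-0.021, 0.158, 0.143], 'torque': [-0.001, 0.051, -0.023], 'grip_force': 0.0, 'opening': 0.092}
scene [[384.6, 0.0, 325.8], [0.0, 384.6, 198.9], [0.0, 0.0, 1.0]] [[-0.178, -0.816, 0.551, 1.138], [0.984, -0.153, 0.091, 0.154], [0.01, 0.558, 0.83, 0.91], [0.0, 0.0, 0.0, 1.0]] ['camera_matrix', 'world_from_camera']
scene cup_base [([0.61, 0.043, 0.07], 0.87)]
scene cup_blue [([0.497, -0.197, 0.048], 0.57)]
scene cup_marked [([0.544, 0.335, 0.047], 0.86), ([0.346, 0.181, 0.042], 0.75), ([0.477, 0.218, 0.043], 0.68)]
scene probe [([0.613, -0.22, 0.119], 0.75), ([0.652, -0.122, 0.104], 0.49), ([0.476, 0.217, 0.045], 0.25), ([0.61, 0.043, 0.064], 0.19)]
scene stand [([0.63, -0.216, 0.056], 0.65)]
scene spot [([0.475, 0.217, 0.049], 0.72), ([0.345, 0.184, 0.044], 0.66)]
scene canister [([0.644, 0.242, 0.087], 0.92)]
scene mug [([0.766,
[... 623 characters left out ...]
 [([0.474, -0.195, 0.051], 0.82)]
top cup_marked [([0.521, 0.328, 0.058], 0.75), ([0.329, 0.177, 0.051], 0.75), ([0.454, 0.214, 0.056], 0.7)]
top probe [([0.604, -0.215, 0.143], 0.7), ([0.585, 0.035, 0.077], 0.65), ([0.639, -0.122, 0.126], 0.57)]
top stand [([0.598, -0.21, 0.072], 0.61)]
top spot [([0.329, 0.178, 0.056], 0.87), ([0.45, 0.212, 0.058], 0.77), ([0.52, 0.324, 0.057], 0.56)]
top canister [([0.614, 0.238, 0.11], 0.81)]
top mug [([0.787, 0.014, 0.039], 0.97), ([0.602, -0.216, 0.144], 0.34)]
top tin [([0.73, -0.299, 0.103], 0.9)]
top soap [([0.631, 0.432, 0.108], 0.61)]
top spoon [([0.345, 0.047, 0.016], 0.76)]
top saucer [([0.752, 0.217, 0.009], 0.8), ([0.586, 0.037, 0.078], 0.36)]
```

View pics/scene0.png

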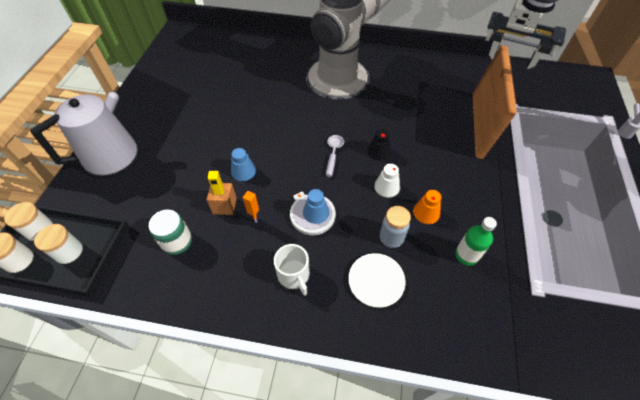

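View pics/top0.png

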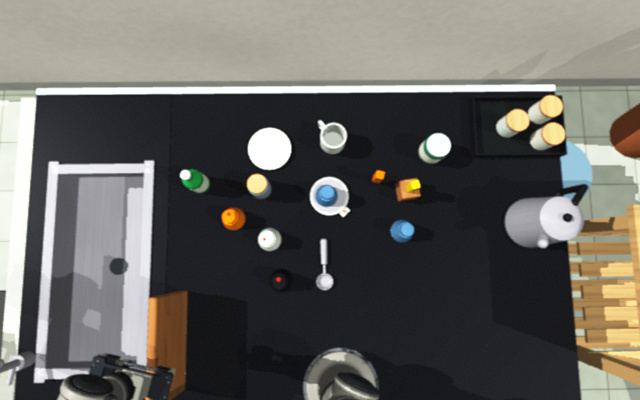

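The scene shows two blue cups: one on the warmer at (316,205) scene / (326,195) top, and one free on the counter at (243,165) / (402,230). Three more cups share that shape: white with a red dot at (388,180) / (269,239), black at (380,143) and orange at (430,205). There are two thermometers: yellow in the stand at (216,183) / (413,185), and orange at (252,205). I choose the free blue cup, the white cup and the yellow probe. Next I'll fit silhouettes and check them in one close crop.

```bash
cat > fit.py <<'E'
import cv2,numpy as np
from cell import *
from scipy.optimize import minimize
def proj(P,c):
    k=get_calibration(c);T=np.array(k["world_from_camera"]);p=(np.asarray(P)-T[:3,3])@T[:3,:3]
    q=np.c_[p[:,0],-p[:,1],-p[:,2]]@np.array(k["camera_matrix"]).T
    return q[:,:2]/q[:,2:]
A=np.linspace(0,2*np.pi,40)
def cup(p,z=0,lo=0):
    prof=[(h,r) for h,r in((0,.037),(.06,.024),(.06,.02),(.082,.02)) if h>=lo]
    if lo: prof=[(lo,.037-.013*lo/.06)]+prof
    return [np.c_[p[0]+r*np.cos(A),p[1]+r*np.sin(A),0*A+z+h] for h,r in prof]
def pieces(rings): return [np.r_[a,b] for a,b in zip(rings,rings[1:])]
def box(p,z0,z1,w):
    c,s=np.cos(p[2]),np.sin(p[2]);q=np.array([(1,1),(1,-1),(-1,-1),(-1,1)])*w/2@np.array([[c,s],[-s,c]])+p[:2]
    return [np.r_[np.c_[q,np.full(4,z0)],np.c_[q,np.full(4,z1)]]]
S=8
def sil(parts,c,o,n):
    m=np.zeros((n*S,n*S),np.uint8)
    for P in parts:
        h=cv2.convexHull(((proj(P,c)-o+.5)*S).astype(np.int32));cv2.fillConvexPoly(m,h,1)
    return m
masks={'blue':lambda h,s,v:(h>95)&(h<125)&(s>110)&(v>40),'white':lambda h,s,v:(v>70)&((s<70)|(h<12)),
 'yellow':lambda h,s,v:(h>22)&(h<35)&(s>120)&(v>60)}
def fit(model,x0,col,ims,n=44,cams=("scene","top")):
    D={}
    for c in cams:
        P=np.vstack(model(x0));o=np.round(proj(P,c).mean(0)-n/2).astype(int)
        t=ims[c][o[1]:o[1]+n,o[0]:o[0]+n];t=cv2.resize(t,None,fx=S,fy=S,interpolation=cv2.INTER_CUBIC)
        m=masks[col](*cv2.split(cv2.cvtColor(t,cv2.COLOR_RGB2HSV)))
        k,l,st,_=cv2.connectedComponentsWithStats(m.astype(np.uint8));m=l==1+np.argmax(st[1:,4])
        D[c]=(o,m,t)
    f=lambda x:sum(np.sum((sil(model(x),c,D[c][0],n)>0)!=D[c][1])/D[c][1].sum() for c in cams)
    d=np.eye(len(x0))*([.012,.012,.4][:len(x0)])
    r=minimize(f,x0,method="Nelder-Mead",options=dict(initial_simplex=np.vstack([x0,np.array(x0)+d]),xatol=1e-4,fatol=1e-4))
    til=[]
    for c in cams:
        o,m,t=D[c];t=t[:,:,::-1].copy()
        cs,_=cv2.findContours(sil(model(r.x),c,o,n),cv2.RETR_EXTERNAL,cv2.CHAIN_APPROX_NONE);cv2.drawContours(t,cs,-1,(255,0,255),1)
        til.append(cv2.resize(t,(200,200)))
    return r.x,r.fun/len(cams),np.vstack(til)
def shots(): return {c:read_camera(c) for c in("scene","top")}
E
python3 - <<'E'
from fit import *
ims=shots()
jobs=dict(base=(lambda x:pieces(cup(x,.02)),[.59,.036],'blue'),blue=(lambda x:pieces(cup(x)),[.478,-.196],'blue'),
 white=(lambda x:pieces(cup(x)),[.458,.215],'white'),probe=(lambda x:box(x,.07,.145,.024),[.603,-.216,.2],'yellow'))
T=[]
for n,(m,x0,c) in jobs.items():
    x,f,t=fit(m,x0,c,ims);T.append(t);print(n,np.round(x,4),round(f,3),[np.round(fit(m,x0,c,ims,cams=(k,))[0],3) for k in ims])
cv2.imwrite("pics/fit.png",np.hstack(T))
E
```

```text
base [0.5933 0.0369] 0.17 [array([0.593, 0.037]), array([0.598, 0.037])]
blue [ 0.4791 -0.2077] 0.061 [array([ 0.479, -0.208]), array([ 0.479, -0.208])]
white [0.4566 0.2214] 0.085 [array([0.456, 0.221]), array([0.457, 0.223])]
probe [ 0.609  -0.2232  0.3171] 0.157 [array([ 0.606, -0.224,  0.272]), array([ 0.61 , -0.223,  0.322])]
```

View pics/fit.png

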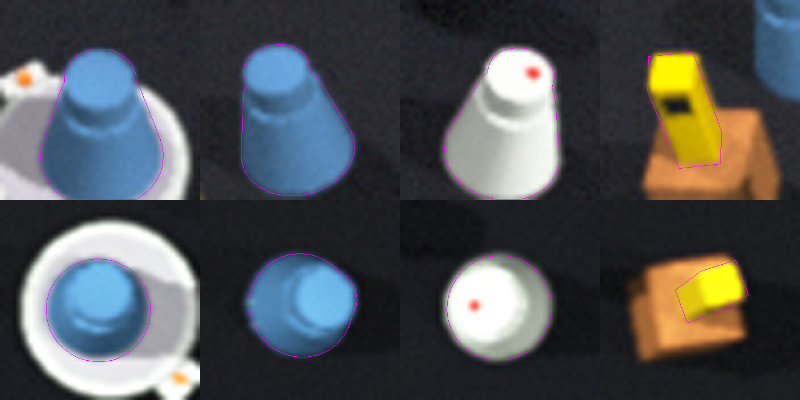

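The close crop confirms the choices. The base cup is on the warmer, the free blue cup stands alone, the dot on the white cup is red, and the yellow handle is in the stand. All the fitted outlines are tight. I'll turn to yaw π, where tool x = −world x, tool y = world y and tool z is down, and go to the blue cup.

Request:
step_arm --commands '[{"translation": [0, 0, 0], "roll": -0.12}, {"translation": [0, 0, 0], "roll": -0.12}, {"translation": [-23, -26, 0], "roll": 0}, {"translation": [-23, -26, 0], "roll": 0}, {"translation": [-23, -26, 0], "roll": 0}, {"translation": [-23, -26, 0], "roll": 0}, {"translation": [-23, -26, 0], "roll": 0}, {"translation": [-23, -26, 0], "roll": 0}, {"translation": [-23, -26, 0], "roll": 0}, {"translation": [-23, -26, 0], "roll": 0}, {"translation": [-23, -26, 0], "roll": 0}, {"translation": [-23, -26, 0], "roll": 0}, {"translation": [-23, -26, 0], "roll": 0}, {"translation": [-23, -26, 0], "roll": 0}]' --fingers 1.0

```text
time: 2.57
tool_pos: [0.4017, 0.1966, 0.227]
tool_rot: [3.141, 0.001, -3.142]
contact_force: [0.1, 0.6, -0.6]
opening: 0.0918
grip_force: 0.0
```

Request:
step_arm --commands '[{"translation": [-5, -29, 5], "roll": 0}, {"translation": [-5, -29, 5], "roll": 0}, {"translation": [-5, -29, 5], "roll": 0}, {"translation": [-5, -29, 5], "roll": 0}, {"translation": [-5, -29, 5], "roll": 0}, {"translation": [-5, -29, 5], "roll": 0}, {"translation": [-5, -29, 5], "roll": 0}, {"translation": [-5, -29, 5], "roll": 0}, {"translation": [-5, -29, 5], "roll": 0}, {"translation": [-5, -29, 5], "roll": 0}, {"translation": [-5, -29, 5], "roll": 0}, {"translation": [-5, -29, 5], "roll": 0}, {"translation": [-5, -29, 5], "roll": 0}, {"translation": [0, 0, 0], "roll": 0}, {"translation": [0, 0, 0], "roll": 0}]'

```text
time: 3.82
tool_pos: [0.4656, -0.18, 0.1612]
tool_rot: [3.141, -0.001, 3.139]
contact_force: [-0.0, 0.1, -0.7]
opening: 0.0914
grip_force: 0.0
```

Request:
step_arm --commands '[{"translation": [-7, -14, 10], "roll": 0}, {"translation": [-6, -14, 10], "roll": 0}, {"translation": [0, 0, 15], "roll": 0}, {"translation": [0, 0, 15], "roll": 0}, {"translation": [0, 0, 15], "roll": 0}, {"translation": [0, 0, 15], "roll": 0}, {"translation": [0, 0, 12], "roll": 0}, {"translation": [0, 0, 5], "roll": 0}, {"translation": [0, 0, 0], "roll": 0}, {"translation": [0, 0, 0], "roll": 0}]'

```text
time: 4.65
tool_pos: [0.4791, -0.2063, 0.0652]
tool_rot: [3.142, 0.0, -3.141]
contact_force: [0.6, -0.1, 0.7]
opening: 0.0917
grip_force: 0.0
```

Run:
```python
from fit import *
im=read_camera("scene");t=im[120:195,195:295];cv2.imwrite("pics/g1.png",cv2.resize(t,(800,600),interpolation=cv2.INTER_CUBIC)[:,:,::-1])
```

```text
(no output)
```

View pics/g1.png

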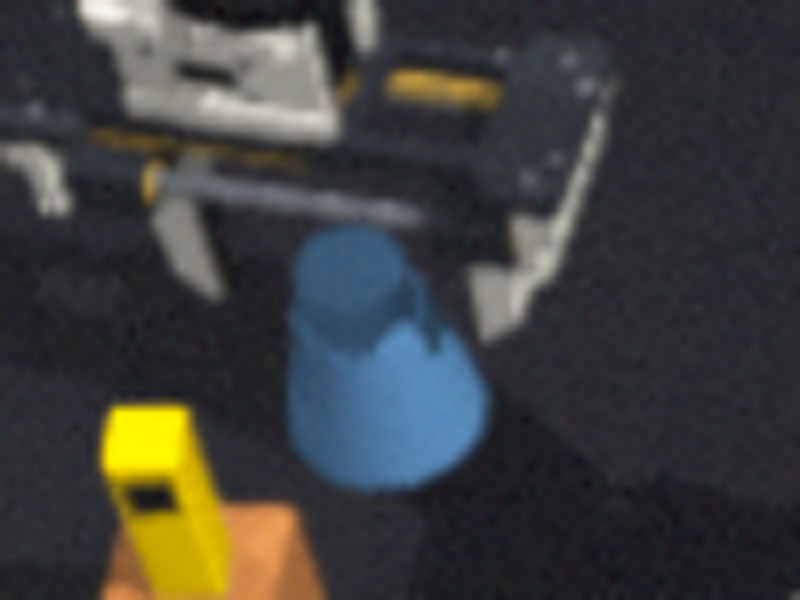

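The blue cup's foot (crop (350,275)) stands midway between the fingertips at crop (210,295) and (490,335), so I'll close.

Request:
step_arm --commands '[{"translation": [0, 0, 0], "roll": 0}, {"translation": [0, 0, 0], "roll": 0}, {"translation": [0, 0, 0], "roll": 0}, {"translation": [0, 0, 0], "roll": 0}, {"translation": [0, 0, 0], "roll": 0}, {"translation": [0, 0, 0], "roll": 0}, {"translation": [0, 0, 0], "roll": 0}, {"translation": [0, 0, 0], "roll": 0}, {"translation": [0, 0, 0], "roll": 0}, {"translation": [0, 0, 0], "roll": 0}]' --fingers 0.3 --grip_force 20

```text
time: 5.53
tool_pos: [0.4788, -0.2069, 0.0647]
tool_rot: [3.141, -0.0, -3.142]
contact_force: [1.2, 0.4, 0.0]
opening: 0.0391
grip_force: 20.0
```

Request:
step_arm --commands '[{"translation": [0, 0, -5], "roll": 0}, {"translation": [0, 0, -15], "roll": 0}, {"translation": [0, 0, -25], "roll": 0}, {"translation": [0, 0, -25], "roll": 0}, {"translation": [0, 0, -25], "roll": 0}, {"translation": [0, 0, -15], "roll": 0}, {"translation": [0, 0, -15], "roll": 0}, {"translation": [0, 0, 0], "roll": 0}]'

```text
time: 6.2
tool_pos: [0.4801, -0.2077, 0.1929]
tool_rot: [-3.139, 0.005, -3.141]
contact_force: [0.2, -0.4, -0.8]
opening: 0.0397
grip_force: 20.0
```

Request:
step_arm --commands '[{"translation": [-5, 10, 0], "roll": 0}, {"translation": [-9, 20, 0], "roll": 0}, {"translation": [-10, 20, 0], "roll": 0}, {"translation": [-10, 22, 0], "roll": 0}, {"translation": [-10, 22, 0], "roll": 0}, {"translation": [-10, 22, 0], "roll": 0}, {"translation": [-10, 22, 0], "roll": 0}, {"translation": [-10, 22, 0], "roll": 0}, {"translation": [-10, 22, 0], "roll": 0}, {"translation": [-10, 22, 0], "roll": 0}, {"translation": [-10, 20, 0], "roll": 0}, {"translation": [-6, 12, 0], "roll": 0}, {"translation": [-4, 8, 0], "roll": 0}, {"translation": [0, 0, 0], "roll": 0}, {"translation": [0, 0, 0], "roll": 0}, {"translation": [0, 0, 0], "roll": 0}]'

```text
time: 7.53
tool_pos: [0.5923, 0.0362, 0.1894]
tool_rot: [-3.141, -0.001, 3.141]
contact_force: [0.6, -0.2, -1.5]
opening: 0.0394
grip_force: 20.0
```

Run:
```python
from fit import *
print(np.round(observe()["tool_pos"],4))
ims=shots()
x,f,t=fit(lambda x:[pieces(cup(x,.123))[0]],[.593,.037],'blue',ims,n=80,cams=("scene",));print(x,f)
im=ims["scene"][130:250,240:400];cv2.imwrite("pics/h1.png",np.vstack([cv2.resize(im,(640,480),interpolation=cv2.INTER_CUBIC)[:,:,::-1]]))
```

```text
[0.5923 0.0362 0.1894]
[0.59045553 0.03562903] 0.45281371240378737
```

View pics/h1.png

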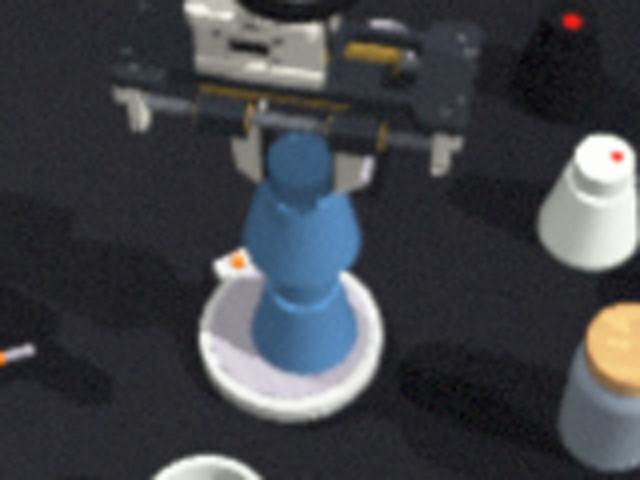

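The blue cup (crop (300,230)) is held upright right over the base cup (crop (305,320)). I'll fit both cups jointly to get the relative offset.

Run:
```python
from fit import *
ims={"scene":read_camera("scene")}
import fit as F
m=lambda x:pieces(cup(x[2:] ,.02))+pieces(cup(x[:2],.125))
o=np.eye
def fit4(x0):
    c="scene";n=80;P=np.vstack(m(x0));off=np.round(proj(P,c).mean(0)-n/2).astype(int)
    t=cv2.resize(ims[c][off[1]:off[1]+n,off[0]:off[0]+n],None,fx=S,fy=S,interpolation=cv2.INTER_CUBIC)
    k=masks['blue'](*cv2.split(cv2.cvtColor(t,cv2.COLOR_RGB2HSV)))
    f=lambda x:np.sum((sil(m(x),c,off,n)>0)!=k)/k.sum()
    return minimize(f,x0,method="Nelder-Mead",options=dict(initial_simplex=np.vstack([x0,np.array(x0)+.008*np.eye(4)]),xatol=1e-4,fatol=1e-4))
for x0 in([.592,.036,.593,.037],[.588,.040,.598,.033]):
    r=fit4(np.array(x0));print(np.round(r.x,4),round(r.fun,3))
```

```text
[0.5946 0.036  0.5903 0.0366] 0.092
[0.5942 0.036  0.5903 0.0362] 0.092
```

Request:
step_arm --commands '[{"translation": [2, 0, 5], "roll": 0}, {"translation": [0, 0, 10], "roll": 0}, {"translation": [0, 0, 12], "roll": 0}, {"translation": [0, 0, 12], "roll": 0}, {"translation": [0, 0, 12], "roll": 0}, {"translation": [0, 0, 8], "roll": 0}, {"translation": [0, 0, 4], "roll": 0}, {"translation": [0, 0, 2], "roll": 0}, {"translation": [0, 0, 2], "roll": 0}, {"translation": [0, 0, 2], "roll": 0}, {"translation": [0, 0, 0], "roll": 0}]'

```text
time: 8.6
tool_pos: [0.5909, 0.0371, 0.1208]
tool_rot: [3.142, 0.0, -3.141]
contact_force: [0.4, -0.7, -1.4]
opening: 0.0394
grip_force: 20.0
```

Request:
step_arm --commands '[{"translation": [0, 0, 2], "roll": 0}, {"translation": [0, 0, 2], "roll": 0}, {"translation": [0, 0, 1], "roll": 0}, {"translation": [0, 0, 1], "roll": 0}, {"translation": [0, 0, 1], "roll": 0}, {"translation": [0, 0, 1], "roll": 0}, {"translation": [0, 0, 0], "roll": 0}]'

```text
time: 9.18
tool_pos: [0.5907, 0.0371, 0.1125]
tool_rot: [3.141, -0.0, -3.141]
contact_force: [0.0, 1.0, -1.6]
opening: 0.0396
grip_force: 20.0
```

Request:
step_arm --commands '[{"translation": [0, 0, 1], "roll": 0}, {"translation": [0, 0, 0.5], "roll": 0}, {"translation": [0, 0, 0.5], "roll": 0}, {"translation": [0, 0, 0], "roll": 0}, {"translation": [0, 0, 0], "roll": 0}]'

```text
time: 9.6
tool_pos: [0.5908, 0.0371, 0.1108]
tool_rot: [3.142, 0.0, -3.141]
contact_force: [-0.2, 0.0, -1.3]
opening: 0.0395
grip_force: 20.0
```

Request:
step_arm --commands '[{"translation": [0, 0, 0.5], "roll": 0}, {"translation": [0, 0, 0.5], "roll": 0}, {"translation": [0, 0, 0], "roll": 0}, {"translation": [0, 0, 0], "roll": 0}]'

```text
time: 9.93
tool_pos: [0.5912, 0.0372, 0.1103]
tool_rot: [3.141, 0.001, -3.141]
contact_force: [0.2, 0.8, 3.7]
opening: 0.0393
grip_force: 20.0
```

Request:
step_arm --commands '[{"translation": [0, 0, 0], "roll": 0}, {"translation": [0, 0, 0], "roll": 0}, {"translation": [0, 0, 0], "roll": 0}]' --grip_force 4

```text
time: 10.18
tool_pos: [0.591, 0.037, 0.11]
tool_rot: [-3.142, 0.001, -3.141]
contact_force: [-0.4, -0.3, 5.0]
opening: 0.0397
grip_force: 4.0
```

Request:
step_arm --commands '[{"translation": [0, 0, 0], "roll": 0}, {"translation": [0, 0, 0], "roll": 0}, {"translation": [0, 0, 0], "roll": 0}, {"translation": [0, 0, 0], "roll": 0}, {"translation": [0, 0, 0], "roll": 0}, {"translation": [0, 0, 0], "roll": 0}, {"translation": [0, 0, -10], "roll": 0}, {"translation": [0, 0, -20], "roll": 0}, {"translation": [0, 0, -30], "roll": 0}, {"translation": [0, 0, -30], "roll": 0}, {"translation": [0, 0, -10], "roll": 0}, {"translation": [0, 0, 0], "roll": 0}]' --fingers 1.0

```text
time: 11.18
tool_pos: [0.5924, 0.037, 0.2135]
tool_rot: [-3.141, 0.007, -3.141]
contact_force: [-0.3, 0.1, -1.0]
opening: 0.0919
grip_force: 0.0
```

Request:
step_arm --commands '[{"translation": [7, 9, 0], "roll": 0}, {"translation": [13, 18, 0], "roll": 0}, {"translation": [15, 20, 0], "roll": 0}, {"translation": [15, 20, 0], "roll": 0}, {"translation": [15, 20, 0], "roll": 0}, {"translation": [15, 20, 5], "roll": 0}, {"translation": [15, 20, 10], "roll": 0}, {"translation": [15, 20, 15], "roll": 0}, {"translation": [13, 19, 15], "roll": 0}, {"translation": [8, 12, 15], "roll": 0}, {"translation": [4, 6, 10], "roll": 0}, {"translation": [0, 0, 0], "roll": 0}, {"translation": [0, 0, 0], "roll": 0}]'

```text
time: 12.27
tool_pos: [0.454, 0.2211, 0.1382]
tool_rot: [-3.14, -0.004, -3.14]
contact_force: [-0.1, -0.7, 0.1]
opening: 0.0917
grip_force: 0.0
```

Run:
```python
from fit import *
print(np.round(observe()["tool_pos"],4))
ims=shots()
m=lambda x:[np.vstack(cup(x,.02)[:2])]+pieces(cup(x,.046))
x,f,t=fit(m,[.591,.037],'blue',ims,n=56);print(x,f,fit(m,[.591,.037],'blue',ims,n=56,cams=("scene",))[0])
w=fit(lambda x:pieces(cup(x)),[.4566,.2214],'white',ims,cams=("scene",));print(w[:2])
v=np.hstack([t,w[2].repeat(2,0)])
cv2.imwrite("pics/s1.png",v)
```

```text
[0.454  0.2211 0.1382]
[0.59030247 0.03674312] 0.17256854313174452 [0.59017677 0.03691774]
(array([0.45661182, 0.22138359]), np.float64(0.08348909657320873))
```

View pics/s1.png

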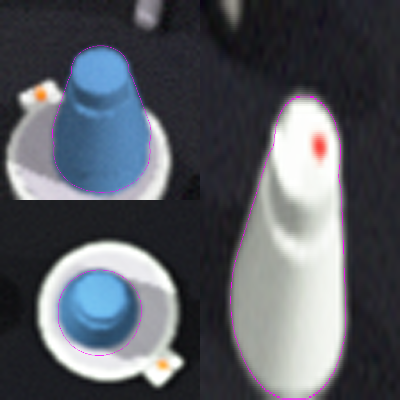

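The blue cup is nested upright over the base cup and the outlines fit. The white cup still stands at its place with its dot at crop (318,145). Now I'll grasp it.

Request:
step_arm --commands '[{"translation": [-3, 0, 10], "roll": 0}, {"translation": [0, 0, 15], "roll": 0}, {"translation": [0, 0, 15], "roll": 0}, {"translation": [0, 0, 15], "roll": 0}, {"translation": [0, 0, 10], "roll": 0}, {"translation": [0, 0, 8], "roll": 0}, {"translation": [0, 0, 0], "roll": 0}, {"translation": [0, 0, 0], "roll": 0}]'

```text
time: 13.03
tool_pos: [0.459, 0.2209, 0.0667]
tool_rot: [3.142, -0.0, 3.141]
contact_force: [0.7, 1.5, 0.6]
opening: 0.0918
grip_force: 0.0
```

Request:
step_arm --commands '[{"translation": [0, 0, 0], "roll": 0}, {"translation": [0, 0, 0], "roll": 0}, {"translation": [0, 0, 0], "roll": 0}, {"translation": [0, 0, 0], "roll": 0}, {"translation": [0, 0, 0], "roll": 0}, {"translation": [0, 0, 0], "roll": 0}, {"translation": [0, 0, 0], "roll": 0}, {"translation": [0, 0, 0], "roll": 0}, {"translation": [0, 0, 0], "roll": 0}, {"translation": [0, 0, 0], "roll": 0}]' --fingers 0.3 --grip_force 20

```text
time: 13.87
tool_pos: [0.4588, 0.2212, 0.0667]
tool_rot: [3.141, 0.0, -3.141]
contact_force: [-0.3, 0.4, -0.3]
opening: 0.0396
grip_force: 20.0
```

Request:
step_arm --commands '[{"translation": [0, 0, -5], "roll": 0}, {"translation": [0, 0, -15], "roll": 0}, {"translation": [0, 0, -25], "roll": 0}, {"translation": [0, 0, -25], "roll": 0}, {"translation": [0, 0, -25], "roll": 0}, {"translation": [0, 0, -25], "roll": 0}, {"translation": [0, 0, -20], "roll": 0}, {"translation": [0, 0, -10], "roll": 0}, {"translation": [0, 0, 0], "roll": 0}, {"translation": [0, 0, 0], "roll": 0}]'

```text
time: 14.7
tool_pos: [0.4586, 0.221, 0.2169]
tool_rot: [3.141, 0.001, -3.141]
contact_force: [-1.2, 0.1, -1.8]
opening: 0.0393
grip_force: 20.0
```

Request:
step_arm --commands '[{"translation": [-6, -8, 0], "roll": 0}, {"translation": [-12, -17, 0], "roll": 0}, {"translation": [-14, -20, 0], "roll": 0}, {"translation": [-14, -20, 0], "roll": 0}, {"translation": [-14, -20, 0], "roll": 0}, {"translation": [-14, -20, 0], "roll": 0}, {"translation": [-14, -20, 0], "roll": 0}, {"translation": [-14, -20, 0], "roll": 0}, {"translation": [-14, -18, 0], "roll": 0}, {"translation": [-10, -12, 0], "roll": 0}, {"translation": [-5, -7, 0], "roll": 0}, {"translation": [-2, -3, 0], "roll": 0}, {"translation": [0, 0, 0], "roll": 0}, {"translation": [0, 0, 0], "roll": 0}, {"translation": [0, 0, 0], "roll": 0}]'

```text
time: 15.95
tool_pos: [0.5912, 0.0369, 0.2166]
tool_rot: [3.141, -0.001, -3.14]
contact_force: [-0.5, -0.7, -0.5]
opening: 0.0392
grip_force: 20.0
```

Request:
step_arm --commands '[{"translation": [-1, 0, 5], "roll": 0}, {"translation": [0, 0, 10], "roll": 0}, {"translation": [0, 0, 12], "roll": 0}, {"translation": [0, 0, 12], "roll": 0}, {"translation": [0, 0, 12], "roll": 0}, {"translation": [0, 0, 8], "roll": 0}, {"translation": [0, 0, 4], "roll": 0}, {"translation": [0, 0, 2], "roll": 0}, {"translation": [0, 0, 2], "roll": 0}, {"translation": [0, 0, 1], "roll": 0}, {"translation": [0, 0, 0], "roll": 0}]'

```text
time: 16.87
tool_pos: [0.593, 0.0361, 0.149]
tool_rot: [3.142, 0.001, -3.141]
contact_force: [-0.4, -0.7, -1.1]
opening: 0.0394
grip_force: 20.0
```

Request:
step_arm --commands '[{"translation": [0, 0, 2], "roll": 0}, {"translation": [0, 0, 2], "roll": 0}, {"translation": [0, 0, 1], "roll": 0}, {"translation": [0, 0, 1], "roll": 0}, {"translation": [0, 0, 1], "roll": 0}, {"translation": [0, 0, 0], "roll": 0}, {"translation": [0, 0, 0], "roll": 0}]'

```text
time: 17.45
tool_pos: [0.5927, 0.0361, 0.1417]
tool_rot: [3.141, -0.0, -3.141]
contact_force: [0.2, -0.6, -1.2]
opening: 0.0399
grip_force: 20.0
```

Request:
step_arm --commands '[{"translation": [0, 0, 1], "roll": 0}, {"translation": [0, 0, 1], "roll": 0}, {"translation": [0, 0, 0.5], "roll": 0}, {"translation": [0, 0, 0], "roll": 0}, {"translation": [0, 0, 0], "roll": 0}]'

```text
time: 17.87
tool_pos: [0.5927, 0.0361, 0.1392]
tool_rot: [3.142, -0.0, -3.141]
contact_force: [0.7, 0.3, -1.0]
opening: 0.0395
grip_force: 20.0
```

Request:
step_arm --commands '[{"translation": [0, 0, 0.5], "roll": 0}, {"translation": [0, 0, 0.5], "roll": 0}, {"translation": [0, 0, 0], "roll": 0}, {"translation": [0, 0, 0], "roll": 0}]'

```text
time: 18.2
tool_pos: [0.593, 0.0362, 0.1385]
tool_rot: [3.141, 0.001, -3.141]
contact_force: [0.2, -0.2, 2.1]
opening: 0.0395
grip_force: 20.0
```

Contact is gentle, so I'll release it, rise and head for the probe.

Request:
step_arm --commands '[{"translation": [0, 0, 0], "roll": 0}, {"translation": [0, 0, 0], "roll": 0}, {"translation": [0, 0, 0], "roll": 0}]' --grip_force 4

```text
time: 18.45
tool_pos: [0.5929, 0.0361, 0.1385]
tool_rot: [3.141, 0.001, -3.141]
contact_force: [-0.6, 0.2, 1.6]
opening: 0.0401
grip_force: 4.0
```

Request:
step_arm --commands '[{"translation": [0, 0, 0], "roll": 0}, {"translation": [0, 0, 0], "roll": 0}, {"translation": [0, 0, 0], "roll": 0}, {"translation": [0, 0, 0], "roll": 0}, {"translation": [0, 0, 0], "roll": 0}, {"translation": [0, 0, 0], "roll": 0}, {"translation": [0, 0, -10], "roll": 0}, {"translation": [0, 0, -20], "roll": 0}, {"translation": [0, 0, -25], "roll": 0}, {"translation": [0, 0, -20], "roll": 0}, {"translation": [0, 0, 0], "roll": 0}, {"translation": [0, 0, 0], "roll": 0}]' --fingers 1.0

```text
time: 19.45
tool_pos: [0.5934, 0.0361, 0.2151]
tool_rot: [-3.141, 0.003, -3.141]
contact_force: [0.4, -0.2, -0.5]
opening: 0.0918
grip_force: 0.0
```

Request:
step_arm --commands '[{"translation": [0, -10, 0], "roll": 0}, {"translation": [0, -18, 0], "roll": 0}, {"translation": [0, -24, 0], "roll": 0}, {"translation": [-1, -24, 0], "roll": 0}, {"translation": [-1, -24, 0], "roll": 0}, {"translation": [-2, -24, 0], "roll": 0}, {"translation": [-2, -24, 0], "roll": 0}, {"translation": [-2, -24, 0], "roll": 0}, {"translation": [-2, -24, 0], "roll": 0}, {"translation": [-2, -24, 0], "roll": 0}, {"translation": [-2, -20, 0], "roll": 0}, {"translation": [-1, -12, 0], "roll": 0}, {"translation": [0, -7, 0], "roll": 0}, {"translation": [0, 0, 0], "roll": 0}, {"translation": [0, 0, 0], "roll": 0}]'

```text
time: 20.7
tool_pos: [0.6075, -0.2224, 0.2127]
tool_rot: [3.141, -0.001, -3.141]
contact_force: [0.0, 1.0, 0.1]
opening: 0.0918
grip_force: 0.0
```

Request:
step_arm --commands '[{"translation": [0, 0, 0], "roll": 0.12}, {"translation": [0, 0, 0], "roll": 0.12}, {"translation": [0, 0, 0], "roll": 0.12}, {"translation": [0, 0, 0], "roll": 0.12}, {"translation": [0, 0, 0], "roll": 0.12}, {"translation": [0, 0, 0], "roll": 0.12}, {"translation": [0, 0, 0], "roll": 0.12}, {"translation": [0, 0, 0], "roll": 0.12}, {"translation": [0, 0, 0], "roll": 0.12}, {"translation": [0, 0, 0], "roll": 0.12}, {"translation": [0, 0, 0], "roll": 0.05}, {"translation": [0, 0, 0], "roll": 0}, {"translation": [0, 0, 0], "roll": 0}]'

```text
time: 21.78
tool_pos: [0.6079, -0.2216, 0.2133]
tool_rot: [3.142, -0.0, 1.895]
contact_force: [-0.4, -0.2, -0.1]
opening: 0.0917
grip_force: 0.0
```

Run:
```python
from fit import *
s=observe();print(np.round(s["tool_pos"],4),np.round(s["tool_rot"],3))
ims=shots()
m=lambda x:pieces(cup(x,.072))
x,f,t=fit(m,[.591,.037],'white',ims,n=56);print(x,f)
# red dot at z=.154
for c in ims:
    h,ss,v=cv2.split(cv2.cvtColor(ims[c],cv2.COLOR_RGB2HSV))
    p0=proj([[.591,.037,.154]],c)[0]
    Y,X=np.mgrid[:400,:640]
    k=((h<8)|(h>172))&(ss>90)&(v>80)&(np.hypot(X-p0[0],Y-p0[1])<12)
    if k.sum():
        w=ss[k].astype(float);u=np.array([(X[k]*w).sum(),(Y[k]*w).sum()])/w.sum()
        r=minimize(lambda q:np.sum((proj([[q[0],q[1],.154]],c)[0]-u)**2),[.591,.037],method="Nelder-Mead",options=dict(xatol=1e-5,fatol=1e-7))
        print(c,k.sum(),u,np.round(r.x,4))
pm=lambda x:box(x,.07,.145,.024)
p=fit(pm,[.609,-.223,.317],'yellow',ims,cams=("scene",));print(p[:2])
cv2.imwrite("pics/s2.png",np.hstack([t,np.vstack([p[2],0*p[2]])]))
```

```text
[ 0.6079 -0.2216  0.2133] [ 3.142 -0.     1.895]
[0.5909491  0.03629516] 0.5037328207150501
scene 8 [318.46443873 181.92802057] [0.5901 0.0442]
top 3 [324.74563591 190.6882793 ] [0.5898 0.0453]
(array([ 0.6062206 , -0.22335811,  0.31398758]), np.float64(0.1674888558692422))
```

View pics/s2.png

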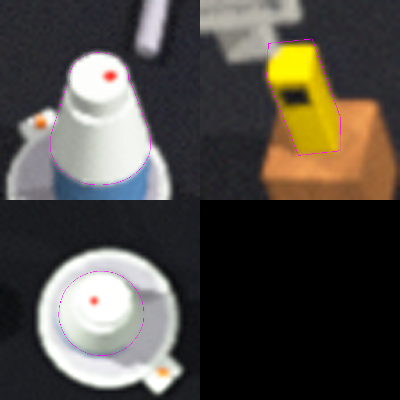

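The white cup is nested upright, with its red dot at about (0.590, 0.0447), 8.4 mm off the cup's centre as it should be. The yellow handle fits at yaw 0.317. I'll go down over it and grip.

Request:
step_arm --commands '[{"translation": [-1, -1, 10], "roll": 0}, {"translation": [0, 0, 20], "roll": 0}, {"translation": [0, 0, 25], "roll": 0}, {"translation": [0, 0, 25], "roll": 0}, {"translation": [0, 0, 20], "roll": 0}, {"translation": [0, 0, 12], "roll": 0}, {"translation": [0, 0, 7], "roll": 0}, {"translation": [0, 0, 0], "roll": 0}, {"translation": [0, 0, 0], "roll": 0}]'

```text
time: 22.63
tool_pos: [0.6076, -0.2244, 0.0947]
tool_rot: [3.141, 0.001, 1.892]
contact_force: [-0.1, -0.1, 0.6]
opening: 0.0922
grip_force: 0.0
```

Request:
step_arm --commands '[{"translation": [0, 0, 0], "roll": 0}, {"translation": [0, 0, 0], "roll": 0}, {"translation": [0, 0, 0], "roll": 0}, {"translation": [0, 0, 0], "roll": 0}, {"translation": [0, 0, 0], "roll": 0}, {"translation": [0, 0, 0], "roll": 0}, {"translation": [0, 0, 0], "roll": 0}, {"translation": [0, 0, 0], "roll": 0}, {"translation": [0, 0, 0], "roll": 0}, {"translation": [0, 0, 0], "roll": 0}, {"translation": [0, 0, 0], "roll": 0}, {"translation": [0, 0, 0], "roll": 0}]' --fingers 0.15 --grip_force 20

```text
time: 23.63
tool_pos: [0.6073, -0.2241, 0.0942]
tool_rot: [3.141, -0.0, 1.892]
contact_force: [0.5, 0.0, -0.2]
opening: 0.0241
grip_force: 19.9
```

Request:
step_arm --commands '[{"translation": [0, 0, -3], "roll": 0}, {"translation": [0, 0, -8], "roll": 0}, {"translation": [0, 0, -15], "roll": 0}, {"translation": [0, 0, -20], "roll": 0}, {"translation": [0, 0, -20], "roll": 0}, {"translation": [0, 0, -20], "roll": 0}, {"translation": [0, 0, -20], "roll": 0}, {"translation": [0, 0, -20], "roll": 0}, {"translation": [0, 0, -20], "roll": 0}, {"translation": [0, 0, -15], "roll": 0}, {"translation": [0, 0, -10], "roll": 0}, {"translation": [0, 0, -5], "roll": 0}, {"translation": [0, 0, 0], "roll": 0}, {"translation": [0, 0, 0], "roll": 0}]' --grip_force 30

```text
time: 24.8
tool_pos: [0.6069, -0.2241, 0.2695]
tool_rot: [-3.141, -0.001, 1.892]
contact_force: [-0.4, -0.7, -0.8]
opening: 0.0238
grip_force: 29.9
```

Run:
```python
from fit import *
s=observe();p=s["tool_pos"];print(np.round(p,4),np.round(s["tool_rot"],3),s["opening"])
im=read_camera("scene");c=proj([[p[0],p[1],p[2]-.03]],"scene")[0].astype(int);print(c)
t=im[c[1]-40:c[1]+40,c[0]-40:c[0]+40];t=cv2.resize(t,(480,480),interpolation=cv2.INTER_CUBIC)
h,ss,v=cv2.split(cv2.cvtColor(t,cv2.COLOR_RGB2HSV))
for z in(-.0242,-.0762):  # expected handle underside centre, tip end
    q=proj([[p[0],p[1],p[2]+z]],"scene")[0];cv2.circle(t,tuple(int(a) for a in (q-c+40.5)*6),4,(255,0,255),1)
cv2.imwrite("pics/p1.png",t[:,:,::-1])
```

```text
[ 0.6069 -0.2241  0.2695] [-3.141e+00 -1.000e-03  1.892e+00] 0.023777083332510277
[202 148]
```

View pics/p1.png

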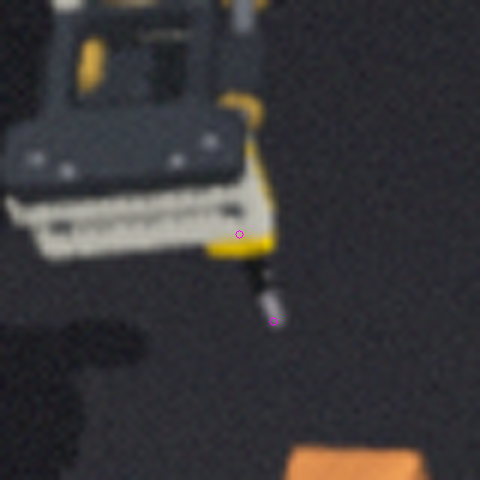

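The probe hangs upright in the grip. Its tip at crop (278,324) is within about 2 mm of where it should be at (273,322). I'll move above the dot.

Request:
step_arm --commands '[{"translation": [8, 2, 0], "roll": 0}, {"translation": [16, 4, 0], "roll": 0}, {"translation": [22, 6, 0], "roll": 0}, {"translation": [24, 6, 0], "roll": 0}, {"translation": [24, 7, 0], "roll": 0}, {"translation": [24, 7, 0], "roll": 0}, {"translation": [24, 7, 0], "roll": 0}, {"translation": [24, 6, 0], "roll": 0}, {"translation": [24, 6, 0], "roll": 0}, {"translation": [24, 6, 0], "roll": 0}, {"translation": [18, 5, 0], "roll": 0}, {"translation": [14, 4, 0], "roll": 0}, {"translation": [8, 2, 0], "roll": 0}, {"translation": [5, 1, 0], "roll": 0}, {"translation": [0, 0, 0], "roll": 0}, {"translation": [0, 0, 0], "roll": 0}, {"translation": [0, 0, 0], "roll": 0}]'

```text
time: 26.27
tool_pos: [0.591, 0.0425, 0.2701]
tool_rot: [-3.141, 0.0, 1.891]
contact_force: [-0.3, -1.2, -1.4]
opening: 0.0239
grip_force: 29.9
```

Request:
step_arm --commands '[{"translation": [0, 0, 5], "roll": 0}, {"translation": [0, 0, 10], "roll": 0}, {"translation": [0, 0, 10], "roll": 0}, {"translation": [0, 0, 4], "roll": 0}, {"translation": [0, 0, 2], "roll": 0}, {"translation": [0, 0, 0], "roll": 0}, {"translation": [0, 0, 0], "roll": 0}]'

```text
time: 26.85
tool_pos: [0.591, 0.0433, 0.2392]
tool_rot: [3.142, -0.0, 1.892]
contact_force: [0.1, 1.1, -0.8]
opening: 0.0238
grip_force: 29.9
```

Run:
```python
from fit import *
s=observe();p=s["tool_pos"];print(np.round(p,4),np.round(s["tool_rot"],3),np.round(s["contact_force"],2))
im=read_camera("scene");q=np.array([.590,.0447,.154]);c=proj([q],"scene")[0].astype(int);print(c)
t=im[c[1]-30:c[1]+30,c[0]-30:c[0]+30];t=cv2.resize(t,(600,600),interpolation=cv2.INTER_CUBIC)
for P,col in((q,(0,255,0)),([p[0],p[1],p[2]-.0762],(255,0,255))):
    a=proj([P],"scene")[0];cv2.circle(t,tuple(int(b) for b in (a-c+30.5)*10),5,col,1)
cv2.imwrite("pics/d1.png",t[:,:,::-1])
```

```text
[0.591  0.0433 0.2392] [ 3.142 -0.     1.892] [ 0.12  1.14 -0.82]
[318 181]
```

View pics/d1.png

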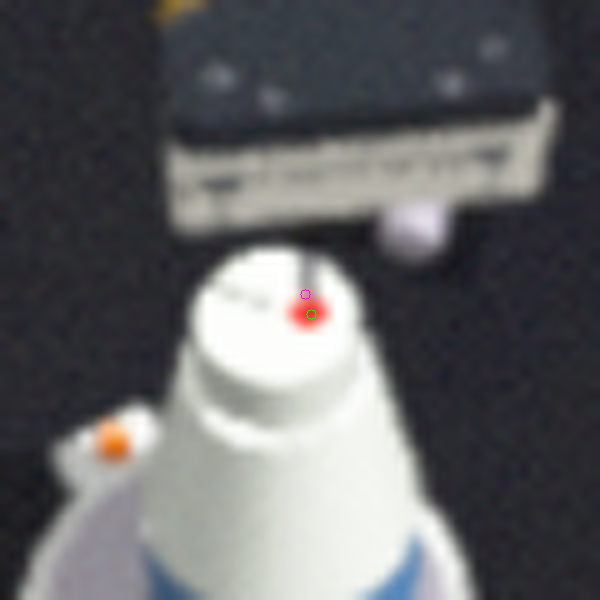

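The tip (crop (308,291)) stands just above the red dot (308,314), in line with it. I'll press down slowly, watching the force.

Request:
step_arm --commands '[{"translation": [0, 0, 2], "roll": 0}, {"translation": [0, 0, 2], "roll": 0}, {"translation": [0, 0, 2], "roll": 0}, {"translation": [0, 0, 2], "roll": 0}, {"translation": [0, 0, 2], "roll": 0}, {"translation": [0, 0, 1], "roll": 0}, {"translation": [0, 0, 1], "roll": 0}, {"translation": [0, 0, 0], "roll": 0}, {"translation": [0, 0, 0], "roll": 0}]'

```text
time: 27.65
tool_pos: [0.591, 0.0434, 0.2274]
tool_rot: [3.141, 0.0, 1.892]
contact_force: [-0.2, 0.2, 1.2]
opening: 0.0239
grip_force: 29.9
```

Request:
step_arm --commands '[{"translation": [0, 0, 1], "roll": 0}, {"translation": [0, 0, 1], "roll": 0}, {"translation": [0, 0, 1], "roll": 0}, {"translation": [0, 0, 1], "roll": 0}, {"translation": [0, 0, 1], "roll": 0}, {"translation": [0, 0, 0], "roll": 0}, {"translation": [0, 0, 0], "roll": 0}, {"translation": [0, 0, 0], "roll": 0}, {"translation": [0, 0, 0], "roll": 0}]'

```text
time: 28.4
tool_pos: [0.591, 0.0434, 0.2223]
tool_rot: [3.141, -0.0, 1.892]
contact_force: [-1.0, -0.1, 1.9]
opening: 0.0239
grip_force: 29.9
```

Run:
```python
from fit import *
F=[]
for i in range(5):
    im=read_camera("scene");s=observe();F.append(s["contact_force"])
print(np.round(s["tool_pos"],4),np.mean(F,0).round(2),s["grip_force"])
c=(318,175);t=im[c[1]-30:c[1]+30,c[0]-30:c[0]+30]
cv2.imwrite("pics/e1.png",cv2.resize(t,(600,600),interpolation=cv2.INTER_CUBIC)[:,:,::-1])
```

```text
[0.591  0.0434 0.2222] [-0.26  0.36  2.29] 29.90220844745636
```

View pics/e1.png

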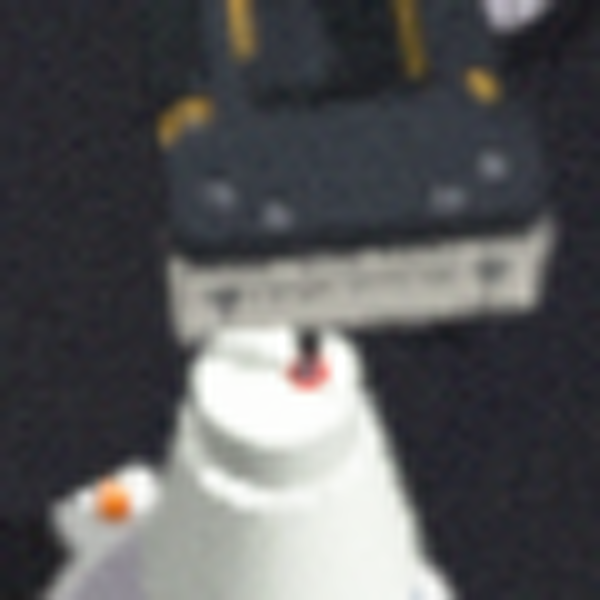

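The tip stands on the red dot at crop (308,370). The force is about 3.3 N including the probe's weight, which is half-way in. I'm handing it in.

```bash
python3 -c "from cell import *;print(hand_in())"
```

```text
the job is handed in; nothing more can be done
None
```

Handed in at about 28.7 s of robot time: the blue and white cups are nested on the warmer, and the thermometer is held upright on the red dot at about 3.3 N, roughly half-way in; no verdict came back.

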